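Swap two ring-core transformers on their mounting plates

ROBOT

A 7-joint arm with a two-finger parallel gripper is mounted at the origin on the work surface. World frame = base frame: x ahead of the robot, y to its left, z up, the work surface at z = 0. Lengths are in m, angles in rad, forces in N, time in s.
With the tool pointing down it reaches from about 0.35 to 0.9 m from the base axis. Payload 7.2 kg.
Tool frame: the origin (TCP) lies at the centre of the arm's flange, where the gripper is bolted on; the fingertips stand 173 mm ahead of it and the grasp point (between the pads) lies 155 mm ahead of it; z points along the fingers, y is the line along which they close (so a half turn about z gives the same grasp; the last joint's range is limited). The gripper opens to 85 mm and grips with 20 to 120 N. Pads are 22 mm wide; open, the fingers measure 114 mm over their backs; the gripper's body (76 mm by 85 mm) begins 54 mm behind the grasp point. The pads swing forward as they close: fully open they stand 13 mm farther back than shut.
Start: joints at [-0.068, 0.411, -0.013, 1.596, 0.006, 1.134, -0.082], TCP at [0.625, -0, 0.405] pointing down, gripper open.
Joint ranges: [-2.95, 2.95], [-0.29, 1.99], [-1.47, 1.44], [0.14, 2.54], [-1.03, 4.17], [0.13, 1.85], [-2.86, 2.86]. Speed limits (rad/s): [2.39, 2.39, 3.01, 3.01, 3.14, 3.14, 3.14].

INTERFACE

Orientations are given as [roll, pitch, yaw] about the fixed x, y, z axes, in that order (R = Rz(yaw) Ry(pitch) Rx(roll)).
In Python, from rig import ctrl gives the robot as it stands. Calls block until the motion is done:
- ctrl.movep(position, orientation): joint-space move of the TCP to a pose.
- ctrl.move_l(position, rate=0.15, orientation=None): straight line of the TCP; orientation=None keeps the orientation; rate is the mean speed in m/s.
- ctrl.move_j(angles): joint-space move.
- ctrl.set_gripper(opening, grasp_force=None): opening from 0.0 (shut) to 1.0 (fully open); grasp_force is the grip in N (None keeps the last); returns when the fingers have stopped.
- ctrl.wait(seconds).
- ctrl.ik(position, orientation): joint angles nearest the present ones, or None.
- ctrl.state(): the state.
- ctrl.capture(name): name is "scene" or "side" or "wrist"; returns the picture (384x512x3 uint8, red, green, blue); there is no depth.
- ctrl.camera_model(name): a dict with "fx", "fy", "cx", "cy" (pixels), "R" (3x3) and "t" (3): a world point X has camera coordinates R X + t. Camera axes: x right, y down, z forward; pixel columns grow to the right and rows downward; lengths in m; the calibration is good to about 2 mm. A picture is of the moment at which its call begins: read the wrist's pose just before it. camera_model takes no time and is no camera call; for the wrist camera it gives the pose at the moment of the call.
A pose or a line that the arm cannot do raises ctrl.IKError and nothing moves.
- ctrl.close_job(): hands the job in; it is judged then, once.
The state is a dict: "time_s": time; "qpos": joint angles; "joint_vel": joint speeds; "tau": joint torques, N m; "position": TCP position; "orientation": TCP orientation; "ft_force": force on the tool from outside, world axes, zero at the start; "moment": the same for the moment, N m; "gripper_width": opening from 0.0 (shut) to 1.0 (fully open); "gripper_force": force on a finger pad.
Only numpy, scipy, OpenCV 4.12 (cv2) and the standard library are available. Lean on these libraries where they do the work, as an engineer would, in place of code of your own. Each camera call takes 0.05 s, during which the arm holds its last target. There are 200 camera calls.

TASK

The two ring-core transformers sit on each other's mounting plates: swap them, so that the large one ends on the large plate and the small one on the small plate. First put the wing nut in the short compartment of the steel tray, then the washer in the long one, where they stay (the large transformer gets bigger fixings later); then swap, parking one transformer on the rubber mat, and lower each over its stud until it lies flat on the plate, without dropping it. Leave the bottle standing and the contactor where it is.

Things in the scene. Friction and masses are not known exactly. Their poses are not given: they have to be found in the camera images.
- large_transformer: Loose. Larger ring-core transformer: copper-coloured wound ring, outer diameter 64 mm, 30 mm high with its black rubber pads (2.5 mm each, below and on top), centre hole 24 mm, about 0.45 kg. Origin: centre of its underside; z: ring axis, up. Starts over the small plate's stud, nothing on top. Grip it across the outside from above; the stud stands between the fingers.
- small_transformer: Loose. Smaller ring-core transformer: copper-coloured wound ring, outer diameter 48 mm, 24 mm high with its black rubber pads (2.5 mm each; the top one 32 mm in diameter), centre hole 20 mm, about 0.18 kg. Origin: centre of its underside; z: ring axis, up. Starts over the large plate's stud, under the washer and the wing nut.
- washer: Loose. Dark steel washer, diameter 38 mm, 6 mm thick, hole 12 mm, 30 g. Starts on the small transformer's top pad, 2.5 mm above the winding, with the stud through its hole and the wing nut on it. Origin: centre of its underside; z up.
- wing_nut: Loose. Steel wing nut, slips off the stud without turning: round hub 16 mm in diameter and 10 mm high, bore 11 mm; two upswept wings along its own x, 40 mm from tip to tip, 5 mm thick, rising to 21 mm; 25 g. Origin: centre of the hub's underside; z up. Starts on top of the washer. Grip the hub along its own y, across the wings.
- large_plate: Fixed. Larger galvanised mounting plate, 190 x 150 mm, 3 mm thick, with an upright stud, diameter 8 mm, coned tip 53 mm above the bench. Origin: stud axis, at bench level; z up. It spans x -80 to +110 mm and y -75 to +75 mm in its own frame; nine grey terminals stand along its +x edge from x = 80 mm on, up to 33 mm above the bench.
- small_plate: Fixed. Smaller galvanised mounting plate, 145 x 110 mm, 3 mm thick, with the same upright stud, diameter 8 mm, coned tip 53 mm above the bench. Origin: stud axis, at bench level; z up. It spans x -55 to +90 mm and y -55 to +55 mm in its own frame; four grey terminals stand along its +x edge from x = 60 mm on, up to 33 mm above the bench.
- mat: Fixed. Empty black rubber mat, 130 x 130 mm, 4 mm thick: the free spot. Origin: centre of its underside, at bench level.
- tray: Fixed. Open steel tray, 197 mm along its x, 108 mm along y; walls and one cross wall 30 mm high, 4 mm thick; floor 3 mm thick. Origin: centre of its underside, at bench level. Long compartment (washer): x -94 to +23 mm, centre -35 mm. Short compartment (wing nut): x +27 to +94 mm, centre +61 mm. Both 100 mm wide in y.
- cleaner_bottle: Loose bystander: white plastic bottle with a blue cap, diameter 44 mm, 120 mm high, standing between the robot and the plates. Origin: centre of its underside; z up.
- contactor: Loose bystander: white and grey electrical contactor, 75 x 45 mm, 71 mm high, between the robot and the plates. Origin: centre of its underside.
Not all that is in view belongs to the job. Leave any blue or green look-alike of the small_transformer alone.

How it is judged:
On the way, in this order (a step that is already met when the one before it is completed fails the run):
1. the wing nut lies in the short compartment of the tray, while the washer is still on the large plate's stud (x of wing_nut in the frame of tray between 0.03 and 0.092 m and y of wing_nut in the frame of tray between -0.048 and 0.048 m and z of wing_nut in the frame of tray below 0.03 m and contact force between the fingers and wing_nut below 0.1 N and horizontal distance between washer and large_plate below 0.012 m and z of washer in the frame of large_plate above 0.02 m), for 0.2 s.
2. the washer lies in the long compartment, while the small transformer is still on the large plate (x of washer in the frame of tray between -0.085 and 0.014 m and y of washer in the frame of tray between -0.048 and 0.048 m and z of washer in the frame of tray below 0.03 m and contact force between the fingers and washer below 0.1 N and horizontal distance between small_transformer and large_plate below 0.012 m and z of small_transformer in the frame of large_plate below 0.006 m and angle between small_transformer's own z axis and vertical below 0.08 rad), for 0.2 s.
3. one of the transformers stands released on the rubber mat (((horizontal distance between small_transformer and mat below 0.045 m and z of small_transformer in the frame of mat below 0.008 m and angle between small_transformer's own z axis and vertical below 0.08 rad and contact force between the fingers and small_transformer below 0.1 N and linear speed of small_transformer below 0.02 m/s) or (horizontal distance between large_transformer and mat below 0.045 m and z of large_transformer in the frame of mat below 0.008 m and angle between large_transformer's own z axis and vertical below 0.08 rad and contact force between the fingers and large_transformer below 0.1 N and linear speed of large_transformer below 0.02 m/s))), for 0.2 s.
At the end, for the whole second after the job is handed in: Each transformer rests flat (0.08 rad) on the plate of its own size over its stud (within 12 mm of its axis, underside within 3 mm of the plate), the wing nut lies in the short compartment and the washer in the long one, all released and at rest (horizontal distance between large_transformer and large_plate below 0.012 m and z of large_transformer in the frame of large_plate below 0.006 m and angle between each of large_transformer, small_transformer's own z axis and vertical below 0.08 rad and horizontal distance between small_transformer and small_plate below 0.012 m and z of small_transformer in the frame of small_plate below 0.006 m and x of wing_nut in the frame of tray between 0.03 and 0.092 m and y of wing_nut in the frame of tray between -0.048 and 0.048 m and z of each of wing_nut, washer in the frame of tray below 0.03 m and x of washer in the frame of tray between -0.085 and 0.014 m and y of washer in the frame of tray between -0.048 and 0.048 m and linear speed of each of wing_nut, washer, large_transformer, small_transformer below 0.02 m/s); the robot touches nothing.
It fails at once if the cleaner bottle is knocked over (angle between cleaner_bottle's own z axis and vertical above 0.5 rad).
It fails at once if the contactor is shifted by more than 30 mm (distance of contactor from where it was at the start of the episode above 0.03 m).
It fails at once if a transformer is tipped over (angle between any of large_transformer, small_transformer's own z axis and vertical above 0.7 rad).
It fails at once if a transformer is dropped: it comes down onto its plate or the mat faster than 0.4 m/s ((horizontal distance between large_transformer and large_plate below 0.045 m and z of large_transformer in the frame of large_plate below 0.028 m and linear speed of large_transformer above 0.4 m/s) or (horizontal distance between small_transformer and small_plate below 0.045 m and z of small_transformer in the frame of small_plate below 0.028 m and linear speed of small_transformer above 0.4 m/s) or (horizontal distance between large_transformer and mat below 0.045 m and z of large_transformer in the frame of mat below 0.028 m and linear speed of large_transformer above 0.4 m/s) or (horizontal distance between small_transformer and mat below 0.045 m and z of small_transformer in the frame of mat below 0.028 m and linear speed of small_transformer above 0.4 m/s)).
It also fails if it takes over 136 s, if anything falls off the work surface, if the arm or the gripper's body presses on something with over 40 N, if the wrist force passes 120 N, or if a joint passes its speed limit or range.

## Working session

There is one attempt and no reset: what is moved stays moved. The work goes in short steps, each a Python script; the robot and the scene stay as the last script left them, time stands still between calls to the robot, and variables do not carry over. Pictures are saved under pics/ and viewed, at most 14 in all, crops included, and the job is handed in when it is done.

```bash
mkdir -p pics; ls; python3 - <<'E'
from rig import ctrl
import cv2,numpy as np
for n in ("scene","side"):
    im=ctrl.capture(n); cv2.imwrite(f"pics/{n}0.png",cv2.cvtColor(im,cv2.COLOR_RGB2BGR))
    m=ctrl.camera_model(n); R=np.array(m["R"]);print(n,m["fx"],m["cx"],m["cy"],"pos",-R.T@np.array(m["t"]),"fwd",R[2])
s=ctrl.state();print(s["orientation"],s["position"],s["time_s"],s["ft_force"])
im=ctrl.capture("wrist");cv2.imwrite("pics/wrist0.png",cv2.cvtColor(im,cv2.COLOR_RGB2BGR))
m=ctrl.camera_model("wrist");R=np.array(m["R"]);print(m["fx"],m["cx"],m["cy"],-R.T@np.array(m["t"]),R)
E
```

```text
pics
scene 477.56940615345184 245.85689836836931 192.90769514920586 pos [ 0.82554883 -0.68209931  0.98206862] fwd [-0.30887563  0.53791009 -0.78437783]
side 415.9233831027613 262.10532298406264 192.02331965149125 pos [ 0.23468738 -0.7666464   0.95769123] fwd [ 0.2033575   0.59612355 -0.77671259]
[-3.14010065e+00  9.07957202e-05  1.57079207e+00] [ 6.24810707e-01 -1.55327660e-05  4.03912500e-01] 0.1 [ 0.47553742 -0.20187952 -0.05127883]
321.1278602520758 257.12685353340726 190.0152784756718 [0.62378743 0.07793313 0.37349947] [[ 9.99998952e-01  4.70307673e-04 -1.36888310e-03]
 [ 8.68612776e-04 -9.51505147e-01  3.07631598e-01]
 [-1.15781781e-03 -3.07632465e-01 -9.51504559e-01]]
```

View pics/scene0.png

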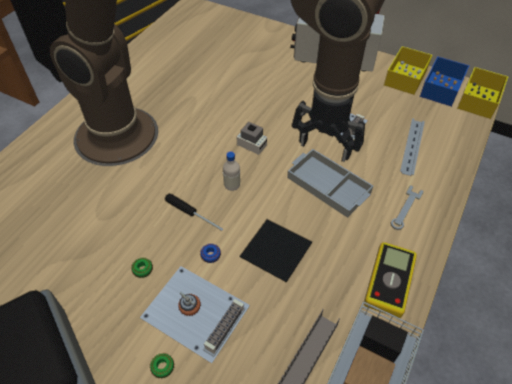

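View pics/side0.png

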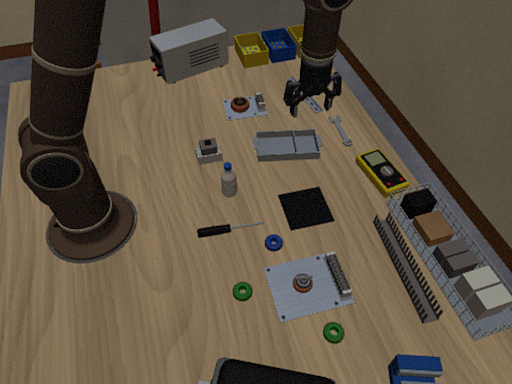

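View pics/wrist0.png

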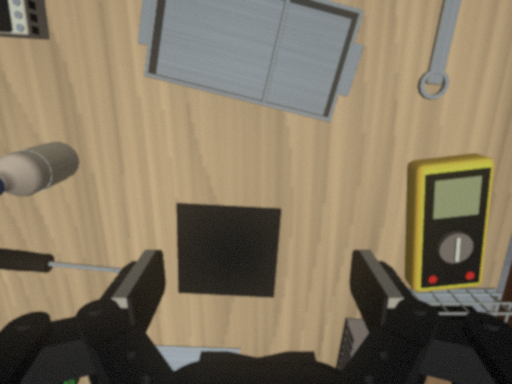

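The scene view shows the large plate (190,303) with the copper ring, washer and wing nut on its stud, the mat (277,250), the tray (330,182), the bottle (231,172) and the contactor (252,137). The side view adds the small plate with the large copper ring (241,104).

Ring candidates in the side view:
- **Copper at (303,283):** carries the wing nut, so it is the small transformer.
- **Copper at (241,104):** on the small plate, so it is the large transformer.
- **Blue (273,242), green (242,291) and green (333,332):** look-alikes, to be left alone.

Next I'll get coarse positions and look from close by.

```bash
cat > h.py <<'E'
from rig import ctrl
import cv2,numpy as np
def ray(m,px):
    R=np.array(m["R"]);t=np.array(m["t"])
    d=R.T@np.array([(px[0]-m["cx"])/m["fx"],(px[1]-m["cy"])/m["fy"],1.]);return -R.T@t,d
def onz(m,px,z):
    c,d=ray(m,px);return c+d*(z-c[2])/d[2]
def tri(obs):
    A=np.zeros((3,3));b=np.zeros(3)
    for m,p in obs:
        c,d=ray(m,p);d=d/np.linalg.norm(d);P=np.eye(3)-np.outer(d,d);A+=P;b+=P@c
    return np.linalg.solve(A,b)
def proj(m,X):
    x=np.array(m["R"])@np.array(X)+np.array(m["t"]);return np.array([m["fx"]*x[0]/x[2]+m["cx"],m["fy"]*x[1]/x[2]+m["cy"]])
def snap(name,f=None):
    m=ctrl.camera_model(name);im=cv2.cvtColor(ctrl.capture(name),cv2.COLOR_RGB2BGR)
    if f:cv2.imwrite(f"pics/{f}.png",im)
    return m,im
def mask(im,lo,hi):return cv2.inRange(cv2.cvtColor(im,cv2.COLOR_BGR2HSV),lo,hi)
def ori(yaw):return [np.pi,0,yaw]
E
python3 - <<'E'
from h import *
sc,si=ctrl.camera_model("scene"),ctrl.camera_model("side")
print("LT stud tri",tri([(sc,(188,297)),(si,(302,277))]))
for n,p,z in [("large ring",(241,104),.03),("plateL terminals",(340,276),.033),("plateL c",(303,289),0.003),("small term",(261,101),.033)]:print(n,onz(si,p,z))
for n,p,z in [("bottle",(232,186),0.),("contactor",(252,148),0),("mat",(277,250),.004)]:print(n,onz(sc,p,z))
print("bottle side",onz(si,(229,193),0),"cont",onz(si,(209,160),0))
for p in [(315,151),(372,184),(348,213),(289,180)]:print("tray scene",onz(sc,p,.03))
for p in [(255,146),(262,132),(318,130),(320,158)]:print("tray side",onz(si,p,.03))
for p in [(185,268),(247,307),(209,356),(142,315)]:print("plate",onz(sc,p,.003))
for p in [(223,100),(263,95),(267,115),(226,118)]:print("small plate",onz(si,p,.003))
E
```

```text
LT stud tri [ 0.48470207 -0.3457805   0.04183827]
large ring [0.52927709 0.34052682 0.03      ]
plateL terminals [ 0.57751558 -0.36814707  0.033     ]
plateL c [ 0.48559255 -0.35993745  0.003     ]
small term [0.5992768  0.33195207 0.033     ]
bottle [ 0.39518423 -0.00577986  0.        ]
contactor [0.3753415 0.1413964 0.       ]
mat [ 0.58988371 -0.12748445  0.004     ]
bottle side [ 0.39095148 -0.00575154  0.        ] cont [ 3.65831233e-01  1.42448499e-01 -1.11022302e-16]
tray scene [0.54540097 0.18818158 0.03      ]
tray scene [0.72119802 0.15136971 0.03      ]
tray scene [0.70119932 0.03572037 0.03      ]
tray scene [0.52818861 0.06163438 0.03      ]
tray side [0.51401294 0.12978071 0.03      ]
tray side [0.555      0.18443028 0.03      ]
tray side [0.7330178  0.13895061 0.03      ]
tray side [0.68957391 0.02010926 0.03      ]
plate [ 0.42384462 -0.27326201  0.003     ]
plate [ 0.59756198 -0.28894088  0.003     ]
plate [ 0.58139333 -0.42128786  0.003     ]
plate [ 0.40600638 -0.41547678  0.003     ]
small plate [0.48231411 0.41334461 0.003     ]
small plate [0.6286041  0.39800193 0.003     ]
small plate [0.60758615 0.28891627 0.003     ]
small plate [0.46755357 0.31598961 0.003     ]
```

```bash
python3 - <<'E'
from h import *
ctrl.movep([.485,-.342,.32],ori(np.pi/2))
m1,a=snap("wrist","w1")
ctrl.movep([.485,-.342,.32],ori(-np.pi/2))
m2,b=snap("wrist","w2")
import pickle;pickle.dump((m1,m2),open("w12.pkl","wb"))
cv2.imwrite("pics/w12.png",cv2.resize(np.hstack([a,b]),(800,300)))
print(ctrl.state()["time_s"],ctrl.state()["position"],ctrl.state()["qpos"])
E
```

```text
1.9167 [ 0.48537787 -0.34151545  0.32006362] [ 0.4594978   0.44080708  0.09619413  1.77241389 -0.05123943  0.93068942
  0.57808449]
```

View pics/w12.png

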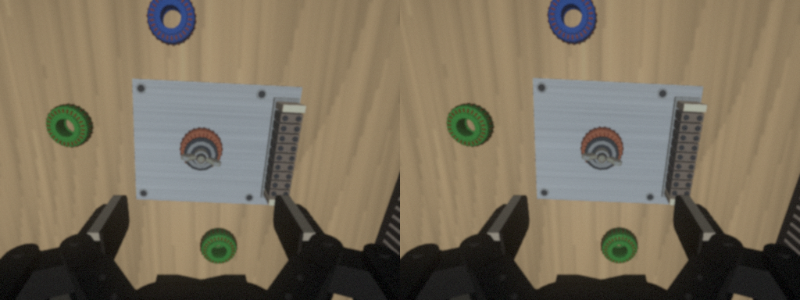

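Both pictures show the same view, so the half turn was not carried out. The wing nut is on the stud in the wrist picture at about (258,202) in full resolution, with its wings nearly horizontal. I'll check the pose.

```bash
python3 - <<'E'
from h import *
print(ctrl.state()["orientation"])
for y in (-np.pi/2,-.9,0,np.pi/2,np.pi,2.5,2.2):print(y,ctrl.ik([.485,-.342,.32],ori(y)))
a=cv2.imread("pics/w1.png");c=a[150:235,210:310]
cv2.imwrite("pics/w1c.png",cv2.resize(c,None,fx=6,fy=6,interpolation=cv2.INTER_CUBIC))
E
```

```text
[ 3.14145893e+00 -3.31722049e-05  1.57171791e+00]
-1.5707963267948966 [ 0.46033142  0.44086115  0.09641748  1.77251812 -0.05124359  0.93063669
  0.5782053 ]
-0.9 [ 0.04465758  0.51142531  0.67665443  1.80062462 -0.38230811  0.9640282
 -1.58977511]
0 [ 0.1936377   0.4683148   0.45973003  1.79108026 -0.25060906  0.94008143
 -0.81130935]
1.5707963267948966 [ 0.46033142  0.44086115  0.09641748  1.77251812 -0.05124359  0.93063669
  0.5782053 ]
3.141592653589793 [ 0.72656236  0.45732857 -0.25966002  1.75326448  0.13992823  0.94902476
  1.98150984]
2.5 [ 0.6199838   0.44575893 -0.11653034  1.76097015  0.06218454  0.93842784
  1.40717024]
2.2 [ 0.56862545  0.44259011 -0.04799633  1.76469512  0.02554273  0.9349091
  1.1392796 ]
```

View pics/w1c.png

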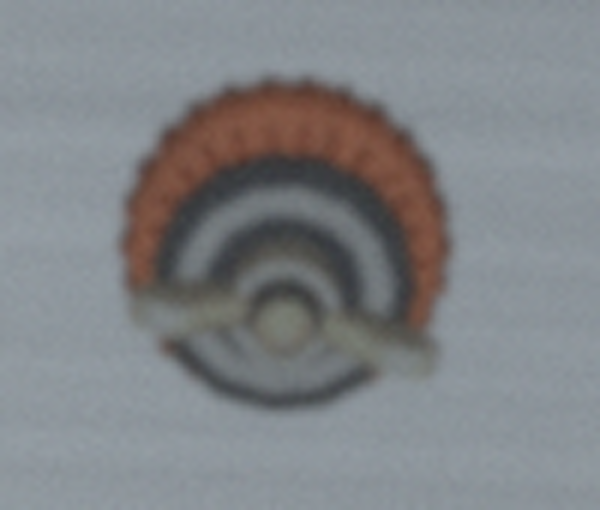

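The wing tips are at about (232.5,201.3) and (282.5,209.2), and the stud tip is at (257.5,203.3).

```bash
python3 - <<'E'
from h import *
import pickle
m=pickle.load(open("w12.pkl","rb"))[0]
l,r,s=onz(m,(232.5,201.3),.052),onz(m,(282.5,209.2),.052),onz(m,(257.5,203.3),.053)
yaw=np.arctan2(*(r-l)[1::-1]);print(l,r,s,np.degrees(yaw),np.linalg.norm(r-l))
ctrl.movep([s[0],s[1],.30],ori(yaw))
m,a=snap("wrist");print(ctrl.state()["orientation"],ctrl.state()["position"])
p=proj(m,s);print("pred",p,proj(m,l),proj(m,r));x,y=p.astype(int)
cv2.imwrite("pics/w3c.png",cv2.resize(a[y-45:y+45,x-50:x+50],None,fx=6,fy=6,interpolation=cv2.INTER_CUBIC));print(x,y)
pickle.dump(m,open("w3.pkl","wb"))
E
```

```text
[ 0.46607966 -0.34882478  0.052     ] [ 0.5056062  -0.35539566  0.052     ] [ 0.48575386 -0.35008693  0.053     ] -9.438513636993271 0.04006899525400107
[-3.14150278e+00 -9.36142455e-05 -1.63522294e-01] [ 0.48577325 -0.35009219  0.30003921]
pred [255.72380281 200.64630312] [258.39989384 225.21272146] [258.57818511 172.64281856]
255 200
```

View pics/w3c.png

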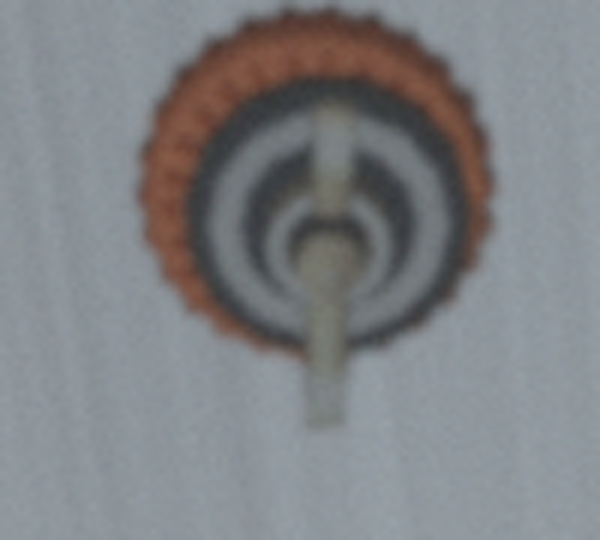

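```bash
python3 - <<'E'
from h import *
import pickle
m1=pickle.load(open("w12.pkl","rb"))[0];m3=pickle.load(open("w3.pkl","rb"))
print("stud",tri([(m1,(257.5,203.3)),(m3,(259.3,198.7))]),onz(m3,(259.3,198.7),.053))
l,r=tri([(m1,(232.5,201.3)),(m3,(258.7,226.7))]),tri([(m1,(282.5,209.2)),(m3,(260.8,172.5))])
l3,r3=onz(m3,(258.7,226.7),.052),onz(m3,(260.8,172.5),.052)
print(l,r,(l+r)/2,np.degrees(np.arctan2(*(r-l)[1::-1])),l3,r3,np.degrees(np.arctan2(*(r3-l3)[1::-1])))
sc,si=ctrl.camera_model("scene"),ctrl.camera_model("side");print(proj(sc,[.486,-.348,.053]),proj(si,[.486,-.348,.053]))
E
```

```text
stud [ 0.485414   -0.35230116  0.04792036] [ 0.48679748 -0.35285074  0.053     ]
[ 0.46584757 -0.34866932  0.05333579] [ 0.50537418 -0.35654562  0.05002272] [ 0.48561087 -0.35260747  0.05167925] -11.269478010703697 [ 0.46486163 -0.34885092  0.052     ] [ 0.50545612 -0.3569457   0.052     ] -11.27719318150732
[187.30776219 295.94946992] [303.15769104 275.29946083]
```

```bash
python3 - <<'E'
from h import *
o=ori(np.radians(-10.5)); x,y=.4857,-.3520
ctrl.set_gripper(.42,25)
ctrl.movep([x,y,.26],o)
ctrl.move_l([x,y,.2085],.1)
print("F",ctrl.state()["ft_force"])
ctrl.set_gripper(0.0,25)
s=ctrl.state();print("grip",s["gripper_width"],s["gripper_force"],s["ft_force"],s["position"])
ctrl.move_l([x,y,.232],.08)
s=ctrl.state();print("grip",s["gripper_width"],s["gripper_force"],s["ft_force"],s["time_s"])
snap("side","g1");snap("wrist","g1w")
b=cv2.imread("pics/g1.png")[230:310,250:350];w=cv2.imread("pics/g1w.png")
cv2.imwrite("pics/g1c.png",np.hstack([cv2.resize(b,(400,320),interpolation=2),cv2.resize(w,(400,320))]))
E
```

```text
F [ 0.80785779  0.23383974 -0.53440422]
grip 0.1605598530161446 24.491949705407023 [-0.82953846  0.37619723  4.06874049] [ 0.48595566 -0.35221643  0.20929994]
grip 0.16610013625116246 25.549667291343212 [ 0.63501214 -0.49153957 -1.20022234] 5.55
```

View pics/g1c.png

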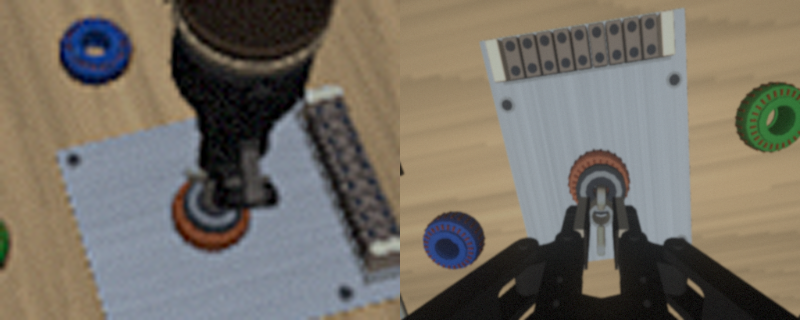

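The wing nut is in the grip: at (600,215) in the right half it hangs between the fingers, and the washer and ring are still on the stud. I'll get the tray pose from the first wrist picture, using the near rim corners (147,77) and (331,118) and the cross wall (264,104).

```bash
python3 - <<'E'
from h import *
R=np.array([[9.99998952e-01,4.70307673e-04,-1.36888310e-03],[8.68612776e-04,-9.51505147e-01,3.07631598e-01],[-1.15781781e-03,-3.07632465e-01,-9.51504559e-01]])
c=np.array([0.62378743,0.07793313,0.37349947]);m=dict(fx=321.128,fy=321.128,cx=257.127,cy=190.015,R=R,t=-R@c)
a,b,w,r=[onz(m,p,.03) for p in [(147,77),(331,118),(264,104),(360,10)]]
print(a,b,w,r,np.linalg.norm(b-a),np.degrees(np.arctan2(*(b-a)[1::-1])),np.degrees(np.arctan2(*(r-b)[1::-1])))
# horizontal move at safe height over tray
o=ori(np.radians(-10.5))
ctrl.move_l([.4857,-.352,.34],.25)
ctrl.move_l([.60,.09,.40],.35)
m,im=snap("wrist","t1");import pickle;pickle.dump(m,open("t1.pkl","wb"));print(ctrl.state()["gripper_width"],ctrl.state()["time_s"])
E
```

```text
[0.51210841 0.08671135 0.03      ] [0.70074088 0.04625417 0.03      ] [0.63043599 0.06040517 0.03      ] [0.72115077 0.1469464  0.03      ] 0.19292224054209853 -12.105195007610844 78.54162925669056
0.16759627760351123 7.75
```

View pics/t1.png

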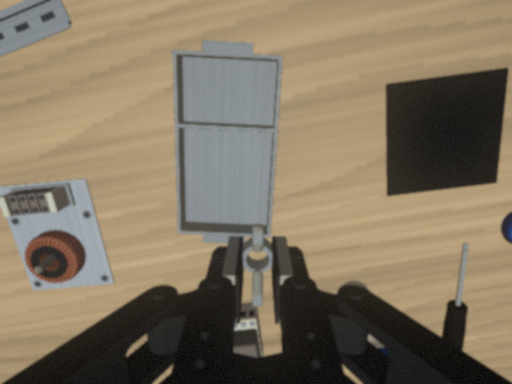

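This wrist picture shows:
- **Tray:** rim corners (173,51), (282,56), (271,238) and (180,234); the short compartment is at the top, towards +x.
- **Mat:** corners (387,84), (507,69), (498,182) and (388,195).
- **Small plate:** the large copper ring is at (54,257), with the stud tip at (38,267).
- **Nut:** held at (257,262).

```bash
python3 - <<'E'
from h import *
import pickle
m=pickle.load(open("t1.pkl","rb"));si=ctrl.camera_model("side")
T=np.array([onz(m,p,.03) for p in [(173,51),(282,56),(271,238),(180,234)]]);print(T,T.mean(0))
print("edge yaws",[np.degrees(np.arctan2(*(T[i]-T[j])[1::-1])) for i,j in((0,3),(1,2),(0,1))])
print("wall",onz(m,(178,126),.03),onz(m,(276,127),.03))
M=np.array([onz(m,p,.004) for p in [(387,84),(507,69),(498,182),(388,195)]]);print("mat",M,M.mean(0))
print("ring",onz(m,(54,254),.03),"stud",onz(m,(38,267),.053), "side stud?",onz(si,(241,101),.045))
P=np.array([onz(m,p,.003) for p in [(86,180),(114,283),(33,290)]]);print("splate",P)
E
```

```text
[[0.72300342 0.14637683 0.03      ]
 [0.69899582 0.04284696 0.03      ]
 [0.50729585 0.08711508 0.03      ]
 [0.53191296 0.1900695  0.03      ]] [0.61530201 0.11660209 0.03      ]
edge yaws [np.float64(-12.879232450590024), np.float64(-13.003033805841886), np.float64(76.94440203659501)]
wall [0.65229199 0.16026896 0.03      ] [0.632414   0.06005117 0.03      ]
mat [[ 0.65218652 -0.06637824  0.004     ]
 [ 0.64384673 -0.19310511  0.004     ]
 [ 0.51679881 -0.18905902  0.004     ]
 [ 0.52455632 -0.05971505  0.004     ]] [ 0.58434709 -0.12706436  0.004     ]
ring [0.53428014 0.34350338 0.03      ] stud [0.53172404 0.34886523 0.053     ] side stud? [0.52897559 0.33798913 0.045     ]
splate [[0.60928774 0.29079938 0.003     ]
 [0.4675406  0.30344304 0.003     ]
 [0.47716755 0.41278965 0.003     ]]
```

```bash
python3 - <<'E'
from h import *
o=ori(np.radians(-12.9)); x,y=.675,.103
ctrl.movep([x,y,.27],o)
ctrl.move_l([x,y,.183],.12)
print("F",ctrl.state()["ft_force"],ctrl.state()["gripper_width"])
ctrl.set_gripper(.42); ctrl.wait(.25)
ctrl.move_l([x,y,.30],.25)
snap("wrist","n1")
x,y=.4857,-.352
ctrl.set_gripper(.65,30)
ctrl.move_l([x,y,.30],.35)
snap("wrist","n2")
ctrl.move_l([x,y,.2005],.1)
s=ctrl.state();print("F",s["ft_force"],s["position"],s["time_s"])
E
python3 -c "
import cv2,numpy as np
cv2.imwrite('pics/n12.png',np.hstack([cv2.resize(cv2.imread(f'pics/n{i}.png'),(400,300)) for i in (1,2)]))"
```

```text
F [-0.44514642  1.05980439  0.44727742] 0.16375620428629278
F [0.07510625 1.07480562 0.04943207] [ 0.48592955 -0.35226827  0.20112848] 13.6083
```

View pics/n12.png

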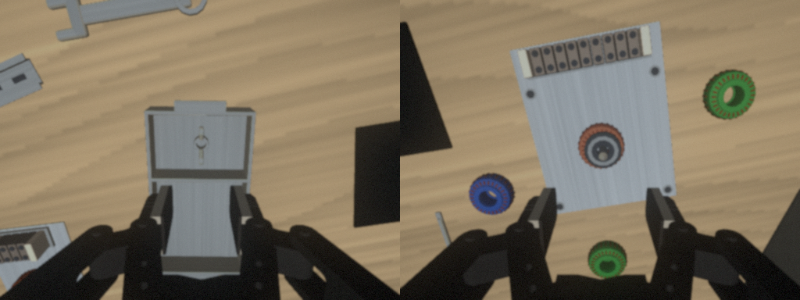

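The nut stands in the short compartment at (201,142) in the left half. The washer is still on the stud at (602,148) in the right half. Next I grip the washer, lift it a little and check.

```bash
python3 - <<'E'
from h import *
x,y=.4857,-.352
ctrl.set_gripper(0.0,30)
s=ctrl.state();print("grip",s["gripper_width"],s["gripper_force"],s["ft_force"],s["position"])
if .35<s["gripper_width"]<.52:
    ctrl.move_l([x,y,.235],.06)
    s=ctrl.state();print("grip",s["gripper_width"],s["gripper_force"],s["ft_force"],s["time_s"])
    m,w=snap("wrist","g2w"); m,b=snap("side","g2")
    p=proj(m,[x,y,.03]).astype(int);print(p)
    cv2.imwrite("pics/g2c.png",np.hstack([cv2.resize(b[p[1]-40:p[1]+40,p[0]-50:p[0]+50],(400,320),interpolation=2),cv2.resize(w,(400,320))]))
E
```

```text
grip 0.41776716758746774 29.349902216345072 [-1.7757982   1.28741152  4.87163426] [ 0.48594662 -0.35218337  0.20162619]
grip 0.41329671830836934 29.93789406493306 [ 0.0226303  -0.26629409  0.06461202] 14.6667
[302 281]
```

View pics/g2c.png

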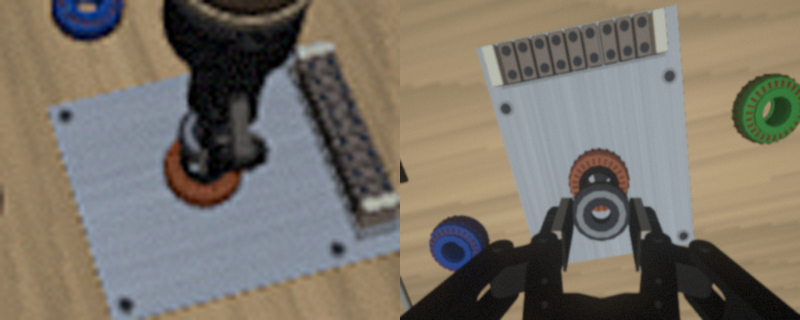

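The washer is held, at (601,210) in the right half, and the ring is still flat on the plate. I'll carry the washer to the long compartment.

```bash
cat >> h.py <<'E'
def copper(m,im,z,rmin=12):
    k=mask(im,(0,70,40),(15,255,255))
    k=cv2.morphologyEx(k,cv2.MORPH_CLOSE,np.ones((5,5)))
    out=[]
    for c in cv2.findContours(k,cv2.RETR_EXTERNAL,cv2.CHAIN_APPROX_NONE)[0]:
        (u,v),r=cv2.minEnclosingCircle(c)
        if r>rmin: out.append((u,v,r,onz(m,(u,v),z)))
    return out
E
python3 - <<'E'
from h import *
o=ori(np.radians(-12.9))
ctrl.move_l([.4857,-.352,.29],.25)
x,y=.5814,.1244
ctrl.move_l([x,y,.27],.35)
ctrl.move_l([x,y,.182],.12)
print("F",ctrl.state()["ft_force"],ctrl.state()["gripper_width"])
ctrl.set_gripper(.65); ctrl.wait(.25)
ctrl.move_l([x,y,.29],.25)
m,w1=snap("wrist","v1")
ctrl.set_gripper(1.0,50)
ctrl.move_l([.4857,-.352,.29],.35)
m,w=snap("wrist","v2");print(copper(m,w,.02),ctrl.state()["time_s"],proj(m,[.4857,-.3523,.053]))
cv2.imwrite("pics/v12.png",np.hstack([cv2.resize(w1,(400,300)),cv2.resize(w,(400,300))]))
E
```

```text
F [ 0.85385164 -0.31013719  0.39568183] 0.40805021500596056
[(257.18182373046875, 190.0454559326172, 29.888349533081055, array([ 0.48666839, -0.35134483,  0.02      ]))] 20.775 [258.80465756 205.87983228]
```

View pics/v12.png

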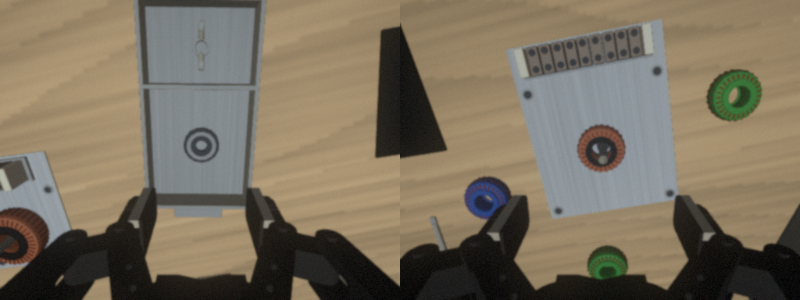

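The nut (201,45) and washer (201,145) are both in their compartments, and the small transformer is bare on its stud. Next I park it on the mat.

```bash
python3 - <<'E'
from h import *
x,y=.4865,-.3516
ctrl.move_l([x,y,.182],.12)
print("F",ctrl.state()["ft_force"])
ctrl.set_gripper(0.0,50)
s=ctrl.state();print("grip",s["gripper_width"],s["gripper_force"],s["ft_force"],s["position"]);zg=s["position"][2]
ctrl.move_l([x,y,zg+.02],.06)
s=ctrl.state();print("lift",s["gripper_width"],s["gripper_force"],s["ft_force"])
assert .45<s["gripper_width"]<.65
ctrl.move_l([x,y,.30],.2)
x,y=.584,-.127
ctrl.move_l([x,y,.30],.3)
ctrl.move_l([x,y,.21],.15)
ctrl.move_l([x,y,zg+.002],.05)
print("F",ctrl.state()["ft_force"],zg)
ctrl.set_gripper(1.0); ctrl.wait(.3)
ctrl.move_l([x,y,.29],.2)
m,w=snap("wrist","p1");print("small on mat",copper(m,w,.02),ctrl.state()["time_s"])
ctrl.movep([.53,.345,.30],ori(np.radians(-5)))
m,w2=snap("wrist","p2");print("large",copper(m,w2,.025),proj(m,[.53,.35,.053]))
import pickle;pickle.dump(m,open("p2.pkl","wb"))
cv2.imwrite("pics/p12.png",np.hstack([cv2.resize(w,(400,300)),cv2.resize(w2,(400,300))]))
E
```

```text
F [-0.27380271 -0.66571317  0.8959284 ]
grip 0.5373475525575987 50.0319511257112 [-1.97884338  1.52356176  7.98843609] [ 0.48668959 -0.35166122  0.18311764]
lift 0.5384928166306414 51.349157989025116 [-0.19964028 -0.52975693 -2.16608064]
F [-0.29439995 -0.5922727  -1.48483012] 0.18311763554328533
small on mat [(253.5, 367.0, 66.56773376464844, array([ 0.41219708, -0.08509674,  0.02      ])), (105.53812408447266, 313.3797607421875, 21.50628089904785, array([0.50122983, 0.02981543, 0.02      ])), (148.5, 291.5, 38.94236373901367, array([ 0.51447237, -0.01498737,  0.02      ])), (364.0, 294.0, 43.737953186035156, array([ 0.4702124 , -0.19755366,  0.02      ])), (257.9048156738281, 192.8109588623047, 34.328975677490234, array([ 0.58160232, -0.12792207,  0.02      ]))] 27.2917
large [(158.5, 271.5, 19.81171226501465, array([0.46319917, 0.43440082, 0.025     ])), (356.5, 266.0, 16.37843894958496, array([0.45318409, 0.26253108, 0.025     ])), (245.37374877929688, 193.21678161621094, 39.381649017333984, array([0.5279764 , 0.35177208, 0.025     ]))] [246.21766666 202.69375412]
```

View pics/p12.png

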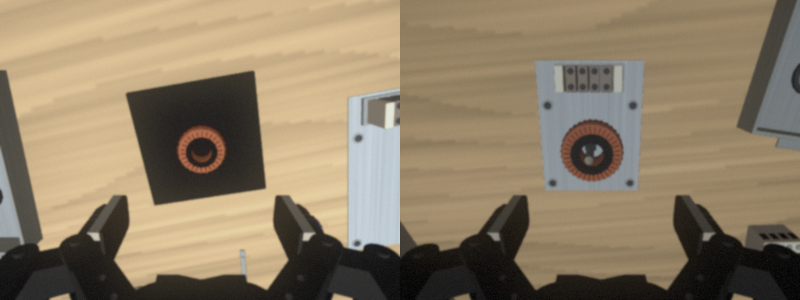

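The small transformer stands in the middle of the mat, at (201,150) in the left half. The large ring sits over its stud, at (592,151) in the right half, with the stud tip at about (589,160).

```bash
python3 - <<'E'
from h import *
import pickle
m=pickle.load(open("p2.pkl","rb"));print("stud S",onz(m,(241.9,204.8),.052))
x,y=.528,.352
ctrl.set_gripper(1.0,70)
ctrl.movep([x,y,.26],ori(np.radians(-5)))
ctrl.move_l([x,y,.178],.1)
print("F",ctrl.state()["ft_force"])
ctrl.set_gripper(0.0,70)
s=ctrl.state();print("grip",s["gripper_width"],s["gripper_force"],s["ft_force"],s["position"]);zg=s["position"][2]
ctrl.move_l([x,y,zg+.02],.06)
s=ctrl.state();print("lift",s["gripper_width"],s["gripper_force"],s["ft_force"])
assert .65<s["gripper_width"]<.85
ctrl.move_l([x,y,.31],.2)
ctrl.move_l([.56,0,.31],.3)
x,y=.4857,-.3522
ctrl.move_l([x,y,.31],.3)
m,w=snap("wrist","q1");s=ctrl.state();print("held ring z~.15",copper(m,w,s["position"][2]-zg+.025),s["position"],s["ft_force"],s["time_s"],zg)
E
```

```text
stud S [0.52830519 0.35333718 0.052     ]
F [-1.04637599 -0.23059469  0.34127289]
grip 0.719657560771621 75.46389285475016 [-1.28086227 -0.83785336  7.97876649] [0.52833728 0.35238983 0.17957842]
lift 0.7204801572838361 76.87284830957651 [ 0.06549031  0.44072515 -4.43889639]
held ring z~.15 [(79.0, 308.5, 21.148386001586914, array([ 0.47377802, -0.26760085,  0.15521699])), (148.88937377929688, 273.8185729980469, 21.325035095214844, array([ 0.48922441, -0.3031802 ,  0.15521699])), (258.5, 275.5, 83.62126922607422, array([ 0.48431956, -0.35153279,  0.15521699]))] [ 0.48665669 -0.35021013  0.30979542] [ 0.46928502  0.1185515  -3.91355335] 34.825 0.17957842364385246
```

```bash
python3 - <<'E'
from h import *
zg=.1796;x,y=.4857,-.3522
ctrl.move_l([x,y,zg+.055],.12)   # underside just above stud tip
ctrl.move_l([x,y,zg+.035],.05)
f=ctrl.state()["ft_force"];print("F",f)
assert f[2]<3
ctrl.move_l([x,y,zg+.012],.08)
f=ctrl.state()["ft_force"];print("F",f);assert f[2]<3
ctrl.move_l([x,y,zg+.0005],.04)
print("F",ctrl.state()["ft_force"],ctrl.state()["position"])
ctrl.set_gripper(1.0); ctrl.wait(.2)
ctrl.move_l([x,y,.30],.2)
m,w=snap("wrist","q2");print("large",copper(m,w,.025,20))
ctrl.movep([.582,-.128,.29],ori(np.radians(-5)))
m,w2=snap("wrist","q3");print("small",copper(m,w2,.02,20),ctrl.state()["time_s"])
cv2.imwrite("pics/q23.png",np.hstack([cv2.resize(w,(400,300)),cv2.resize(w2,(400,300))]))
E
```

```text
F [-0.16347985  0.06807801 -4.72750243]
F [ 0.05905338 -0.20458508 -4.49852483]
F [ 0.49968575 -0.57790341 -5.17015117] [ 0.48562043 -0.35215373  0.17987547]
large [(257.654052734375, 189.14324951171875, 39.6544189453125, array([ 0.48497829, -0.35287993,  0.025     ]))]
small [(247.0, 367.0, 68.06624603271484, array([ 0.40586322, -0.10595891,  0.02      ])), (73.5, 319.5, 25.739173889160156, array([0.47439381, 0.04415815, 0.02      ])), (365.0, 283.0, 23.19492530822754, array([ 0.48915318, -0.2167256 ,  0.02      ])), (152.0, 294.0, 35.90274429321289, array([ 0.49465478, -0.0312653 ,  0.02      ])), (510.0, 275.5, 34.51458740234375, array([ 0.48548947, -0.34062623,  0.02      ])), (253.98046875, 189.08970642089844, 34.16302490234375, array([ 0.58264063, -0.12893161,  0.02      ]))] 39.4
```

View pics/q23.png

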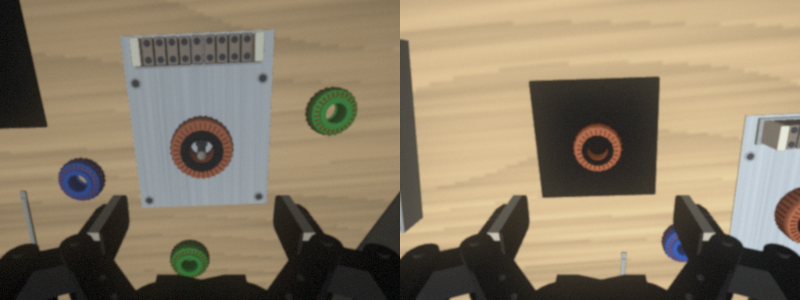

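The large transformer lies on the large plate with the stud in its hole, at (201,150) in the left half. The small one waits at (597,148) in the right half.

```bash
python3 - <<'E'
from h import *
x,y=.5825,-.1285
ctrl.set_gripper(1.0,50)
ctrl.move_l([x,y,.183],.12)
ctrl.set_gripper(0.0,50)
s=ctrl.state();print("grip",s["gripper_width"],s["ft_force"],s["position"]);zg=s["position"][2]-.001
ctrl.move_l([x,y,zg+.02],.06)
s=ctrl.state();print("lift",s["gripper_width"],s["ft_force"]);assert .45<s["gripper_width"]<.65
ctrl.move_l([x,y,.31],.2)
x,y=.528,.353
ctrl.move_l([x,y,.31],.3); ctrl.wait(.2)
m,w=snap("wrist","r1");s=ctrl.state();print("held",copper(m,w,s["position"][2]-zg+.02,25),s["position"])
ctrl.move_l([x,y,zg+.055],.12)
ctrl.move_l([x,y,zg+.035],.05)
f=ctrl.state()["ft_force"];print("F",f);assert f[2]<2
ctrl.move_l([x,y,zg+.012],.08)
f=ctrl.state()["ft_force"];print("F",f);assert f[2]<2
ctrl.move_l([x,y,zg+.0005],.04)
print("F",ctrl.state()["ft_force"],ctrl.state()["position"])
ctrl.set_gripper(1.0); ctrl.wait(.2)
ctrl.move_l([x,y,.30],.2)
m,w=snap("wrist","r2");print("small",copper(m,w,.02,20))
ctrl.movep([.60,.05,.42],ori(np.radians(-10)))
m,w2=snap("side","r3");print(ctrl.state()["time_s"])
cv2.imwrite("pics/r23.png",np.hstack([cv2.resize(w,(400,300)),cv2.resize(w2,(400,300))]))
E
```

```text
grip 0.5428020873786555 [-2.48750229  0.77805644  8.81715689] [ 0.58273592 -0.12843107  0.18415689]
lift 0.5390856838132719 [ 0.70782669  0.15999294 -1.80387227]
held [(169.0, 270.5, 25.224096298217773, array([0.52710217, 0.39285477, 0.1470049 ])), (256.6705627441406, 267.0744934082031, 59.74983215332031, array([0.52528026, 0.35143347, 0.1470049 ]))] [0.52832588 0.35219385 0.31016179]
F [-0.13220525 -0.8187952  -0.15183712]
F [ 0.61978728 -0.15446536 -1.10997635]
F [-0.60840123  0.25550343 -2.14809841] [0.52793563 0.35295419 0.18342134]
small [(256.8193664550781, 185.95025634765625, 28.835140228271484, array([0.52807387, 0.35193076, 0.02      ]))]
49.25
```

View pics/r23.png

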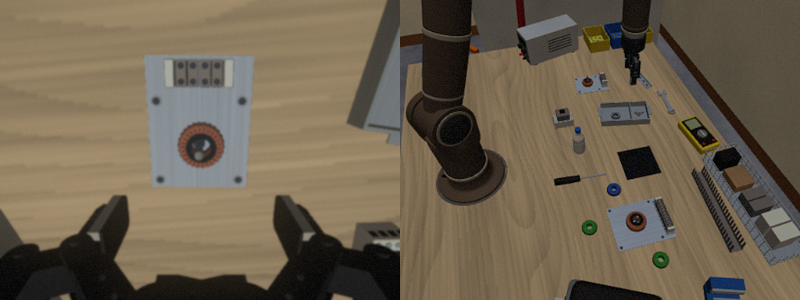

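The small transformer lies flat over the small plate's stud, at (201,146) in the left half. In the side view the large one is on the large plate (636,221), the bottle stands at (578,139), the contactor is unmoved at (562,117), and the washer and nut are in the tray. I'll hand the job in.

```bash
python3 -c "
from rig import ctrl
print(ctrl.close_job())"
```

```text
the job is handed in; nothing more can be done
None
```

I swapped the two transformers, each lying flat over its own stud, with the wing nut in the short compartment and the washer in the long one, and handed the job in at about 49 s; the hand-in call gave no verdict.

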